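# Hang up the tin that holds the braai weight

## Task

Three look-alike lidded tins stand on the shelf; one has the cast-iron braai weight inside, the other two only a cork pad. Find the heavy one by its heft and hang it by its handle on the hook of the stand, hanging free and still; the two light tins must stand on the shelf where they stood at first, so put back any that you lift. Keep the tins upright and do not disturb the other things on the shelf.

Things in the scene. Friction and masses are not known exactly. Their poses are not given: they have to be found in the camera images.
- tin_a: square steel tin with a shut, fixed lid, one of three look-alikes: 80 x 80 mm, lid 84 x 84 mm with its top 83 mm up; 145 mm high with its stiff upright handle (see its grip point). Origin: centre of the underside, z up. It weighs 0.22 to 0.27 kg with a cork pad inside, or 0.5 to 0.75 kg with the iron weight; which tin is the heavy one differs from start to start
- tin_b: square steel tin with a shut, fixed lid, one of three look-alikes: 80 x 80 mm, lid 84 x 84 mm with its top 83 mm up; 145 mm high with its stiff upright handle (see its grip point). Origin: centre of the underside, z up. It weighs 0.22 to 0.27 kg with a cork pad inside, or 0.5 to 0.75 kg with the iron weight; which tin is the heavy one differs from start to start
- tin_c: square steel tin with a shut, fixed lid, one of three look-alikes: 80 x 80 mm, lid 84 x 84 mm with its top 83 mm up; 145 mm high with its stiff upright handle (see its grip point). Origin: centre of the underside, z up. It weighs 0.22 to 0.27 kg with a cork pad inside, or 0.5 to 0.75 kg with the iron weight; which tin is the heavy one differs from start to start
- tin_a_grip (a point): centre of the handle's straight wooden crossbar of tin_a, 140 mm above its foot. The bar runs along the tin's y, 106 mm long, 10 x 10 mm in section, between two straps at y = -53 and +53 mm; under it, above the lid, is an open window 52 mm high and 100 mm wide through which the tin can be hung. Axes as the tin's
- tin_b_grip (a point): centre of the handle's straight wooden crossbar of tin_b, 140 mm above its foot. The bar runs along the tin's y, 106 mm long, 10 x 10 mm in section, between two straps at y = -53 and +53 mm; under it, above the lid, is an open window 52 mm high and 100 mm wide through which the tin can be hung. Axes as the tin's
- tin_c_grip (a point): centre of the handle's straight wooden crossbar of tin_c, 140 mm above its foot. The bar runs along the tin's y, 106 mm long, 10 x 10 mm in section, between two straps at y = -53 and +53 mm; under it, above the lid, is an open window 52 mm high and 100 mm wide through which the tin can be hung. Axes as the tin's
- hook: fixed steel hook stand: base plate 140 x 120 x 12 mm, post 16 mm thick, 280 mm high at its middle; a level bar 8 mm thick, top at 250 mm, runs from the post 120 mm along the stand's -x and ends in an upturned tip, 128 mm from the post, its top 266 mm high. Origin: centre of the underside, z up
- hook_seat (a point): point on top of the hook's level bar, 90 mm from the post, 250 mm high, where a crossbar should rest at right angles to the bar; axes as the stand's (the tip points to -x)
- jug: yellow ceramic sauce jug with one handle, 84 mm wide, 100 mm high; bystander, origin at centre of underside
- brush: basting brush, 210 mm long, lying along its x; bystander
- tray: open aluminium tray 130 x 190 x 40 mm; bystander, origin at centre of underside
- grinder: small dark jar, 48 mm wide, 85 mm high; bystander, origin at centre of underside
- bottle: amber sauce bottle, 60 mm wide, 190 mm high; bystander, origin at centre of underside
Things that resemble listed ones, but are neither listed nor needed, are in the scene too. Leave any purple or turquoise look-alike of the tin_c alone.

How it is judged:
By the outcome, as a careful person would: the job done as asked, in the order asked, and still so for the second after the job is handed in, with the robot touching nothing.
It also fails if it takes over 72 s, if anything falls off the work surface, if the arm or the gripper's body presses on something with over 40 N, if the wrist force passes 120 N, or if a joint passes its speed limit or range.

## Robot

A 6-joint arm with a two-finger parallel gripper is mounted at the origin on the work surface. World frame = base frame: x ahead of the robot, y to its left, z up, the work surface at z = 0. Lengths are in m, angles in rad, forces in N, time in s.
With the tool pointing down it reaches from about 0.35 to 0.775 m from the base axis. Payload 7.3 kg.
Tool frame: the origin (TCP) lies midway between the tips of the shut fingers; the grasp point (between the pads) lies 19 mm behind it (tcp_to_grasp is the distance from the TCP to the grasp point, in m); z points along the fingers, y is the line along which they close (so a half turn about z gives the same grasp; the last joint's range is limited). The gripper opens to 92 mm and grips with 3 to 60 N. Pads are 19 mm wide; open, the fingers measure 130 mm over their backs; the gripper's body (75 mm by 190 mm) begins 47 mm behind the grasp point.
Start: joints at [-1.379, 0.342, 1.524, -0, 1.275, -0.146], TCP at [0.174, -0.495, 0.227] pointing down, gripper open.
Joint ranges: [-2.53, 2.53], [-0.77, 2.02], [0.04, 2.7], [-1, 4.14], [0.28, 2.66], [-3.11, 3.11]. Speed limits (rad/s): [2.57, 2.57, 3.14, 3.14, 3.14, 3.14].

## Interface

Orientations are given as [roll, pitch, yaw] about the fixed x, y, z axes, in that order (R = Rz(yaw) Ry(pitch) Rx(roll)).
In Python, from cell import observe, read_camera, calibration, hand_in, tcp_to_grasp gives the robot as it stands.
- The arm moves only by the tool send_rows, never from a script. Its argument "targets" is a list of rows, each a list of 5 numbers: the opening, from 0 (shut) to 1 (fully open), then the shift along the world's x, y, z in m, then the turn about the world's z in rad. A call has 1 to 5 rows; each row shifts and turns the commanded pose from where the row before left it; what a row does not reach is not made up. A row lasts 1/10 s, in which the tool goes at most 50 mm and 8.59 degrees, less where a joint would pass 70% of its speed; a pose out of reach is approached as far as the arm can. A call is refused whole if a number of a shift passes 0.05 or a number of a turn 0.15, either way. A call with a gripper value outside its range is refused whole. The fingers move at their own pace and stop on an object; "grip_force" is the grip in N (left out, the last holds). Time passes only in rows, so rows that do not move let the fingers close. It gives the time, the measured TCP pose, the force, the opening and the grip force at its end, in the units of the state.
- observe(): the state, without advancing time (a new reading comes with each control period).
- read_camera(name): name is "side" or "top"; returns (picture, depth): 400x640x3 uint8, red, green, blue; 400x640 float32, m along the optical axis (not along the pixel's ray), 0 where there is no reading.
- calibration(name): a dict with "intrinsics" (3x3 intrinsics, pixels), "world_to_cam" (4x4, takes a point from world to camera coordinates). Camera axes: x right, y up, looking along -z (the intrinsics and any distortion apply to the point x, -y, -z); pixel columns grow to the right and rows downward; lengths in m; the calibration is good to about 2 mm. A picture is of the moment at which its call begins. calibration takes no time and is no camera call.
- hand_in(): hands the job in; it is judged then, once.
The state is a dict: "time": time; "qpos": joint angles; "qvel": joint speeds; "joint_efforts": joint torques, N m; "tool_pos": TCP position; "tool_rot": TCP orientation; "contact_force": force on the tool from outside, world axes, zero at the start; "torque": the same for the moment, N m; "opening": finger opening in m; "grip_force": force on a finger pad.
Only numpy, scipy, OpenCV 4.12 (cv2) and the standard library are available. Lean on these libraries where they do the work, as an engineer would, in place of code of your own. Each camera call takes 0.05 s, during which the arm holds its last target. There are 200 camera calls.

## Working session

There is one attempt and no reset: what is moved stays moved. The work goes in short steps, Python scripts to look and compute and a tool call to move; the robot and the scene stay as the last step left them, time stands still between calls to the robot, and variables do not carry over. Pictures are saved under pics/ and viewed, at most 10 in all, crops included, and the job is handed in when it is done.

Besides the shell and the picture viewer there is one more tool, called as name(argument=value, ...) on one line, values as JSON. send_rows: Moves the arm, as the interface text tells. Its arguments: {"type":"object","properties":{"targets":{"type":"array","items":{"type":"array","items":{"type":"number"}}},"grip_force":{"type":"number"}},"required":["targets"]}

```bash
mkdir -p pics
cat > h.py <<'E'
import numpy as np, cv2
from cell import observe, read_camera, calibration, hand_in, tcp_to_grasp
def pts(name,depth):
    c=calibration(name);K=np.array(c["intrinsics"]);T=np.linalg.inv(np.array(c["world_to_cam"]))
    v,u=np.mgrid[0:depth.shape[0],0:depth.shape[1]]
    P=np.stack([(u-K[0,2])/K[0,0]*depth,-(v-K[1,2])/K[1,1]*depth,-depth],-1)
    return P@T[:3,:3].T+T[:3,3]
E
python3 - <<'E'
from h import *
for n in("top","side"):
    p,d=read_camera(n); cv2.imwrite(f"pics/{n}0.png",p[:,:,::-1]); np.savez(f"{n}0.npz",p=p,d=d)
    c=calibration(n); print(c.keys(),np.linalg.inv(np.array(c["world_to_cam"]))[:3].round(3).tolist(), np.array(c["intrinsics"]).round(1).tolist(),(d>0).mean())
print(observe(),tcp_to_grasp)
E
```

```text
dict_keys(['intrinsics', 'world_to_cam']) [[-0.007, 0.998, -0.057, 0.448], [-1.0, -0.007, 0.002, 0.023], [0.002, 0.057, 0.998, 1.822]] [[465.6, 0.0, 324.0], [0.0, 465.6, 193.9], [0.0, 0.0, 1.0]] 0.99610546875
dict_keys(['intrinsics', 'world_to_cam']) [[0.976, 0.113, -0.184, 0.243], [-0.216, 0.514, -0.83, -1.44], [0.001, 0.85, 0.526, 1.08]] [[516.9, 0.0, 319.0], [0.0, 516.9, 193.4], [0.0, 0.0, 1.0]] 0.98894921875
{'time': 0.1, 'qpos': array([-1.37896367e+00,  3.42647768e-01,  1.52488906e+00, -2.67452994e-05,
        1.27537814e+00, -1.46004035e-01]), 'qvel': array([ 0.00047925, -0.00043795, -0.0021404 , -0.00053683, -0.00021132,
        0.00131548]), 'joint_efforts': array([ 1.17276752e-03, -4.32005560e+01, -2.44693726e+01,  7.18858279e-02,
        5.26564009e-02, -5.08525966e-05]), 'tool_pos': array([ 0.17395482, -0.49497993,  0.22612851]), 'tool_rot': array([-3.14028069e+00, -1.67073943e-04,  3.37844388e-01]), 'contact_force': array([-0.66940595, -0.12649337,  0.08070492]), 'torque': array([ 0.0225817 , -0.01132542,  0.0078592 ]), 'grip_force': 0.0, 'opening': 0.09209984124429571} 0.0188
```

View pics/top0.png

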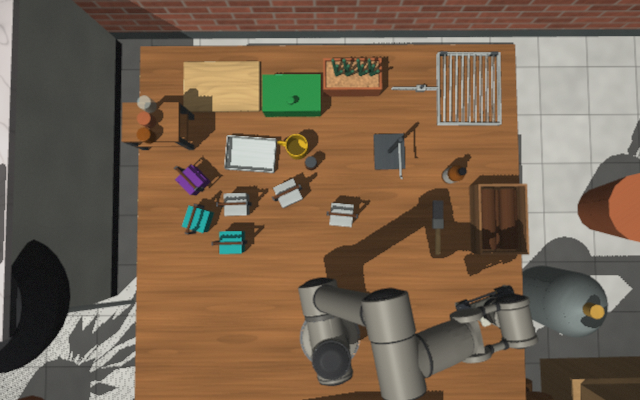

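View pics/side0.png

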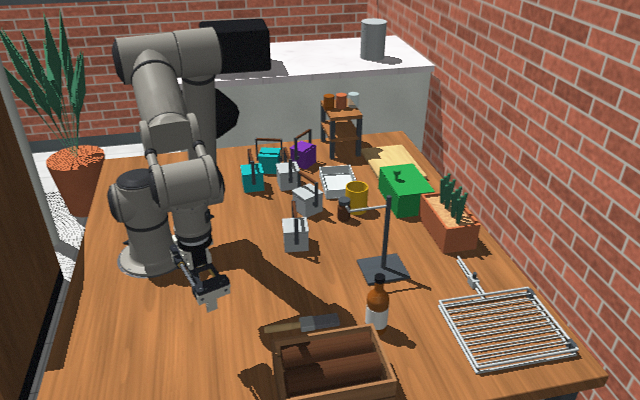

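The top view shows steel tins at about (235,205), (288,192) and (342,214). The stand's base is at (390,150) with its bar ending near (402,178). The jug is at (297,145) and the grinder at (311,162). Next I measure from depth.

Run:
```python
from h import *
T=np.load("top0.npz");S=np.load("side0.npz")
Pt=pts("top",T["d"]);Ps=pts("side",S["d"])
print("table z",Pt[280:300,200:260,2].mean(),)
guess={}
for n,(u,v) in dict(A=(235,205),B=(288,192),C=(342,214)).items():
    c0=Pt[v,u];  
    for nm,P,im in(("top",Pt,T["p"]),("side",Ps,S["p"])):
        m=(np.hypot(P[...,0]-c0[0],P[...,1]-c0[1])<0.075)
        lid=P[m&(abs(P[...,2]-.083)<.008)]
        bar=P[m&(P[...,2]>.128)&(P[...,2]<.155)]
        for k,q in(("lid",lid),("bar",bar)):
            if len(q)<5: print(n,nm,k,len(q));continue
            (cx,cy),(w,h),a=cv2.minAreaRect(q[:,:2].astype(np.float32))
            mu=q[:,:2].mean(0); d=np.linalg.svd(q[:,:2]-mu,full_matrices=0)[2][0]
            print(n,nm,k,len(q),"ctr",round(cx,4),round(cy,4),"size",round(w,3),round(h,3),"ang",round(a,1),"pca",np.degrees(np.arctan2(d[1],d[0])).round(1),"z",np.median(q[:,2]).round(4), "col",im["p"][0,0] if 0 else "")
# hook
for nm,P in(("top",Pt),("side",Ps)):
    m=(P[...,0]>.4)&(P[...,0]<.85)&(P[...,1]>-.4)&(P[...,1]<-.05)
    for k,lo,hi in(("bar",.236,.275),("post",.05,.225),("posttop",.272,.29),("base",.006,.02)):
        q=P[m&(P[...,2]>lo)&(P[...,2]<hi)]
        if k!="base": q=q[np.hypot(q[:,0]-.62,q[:,1]+.24)<.2]
        if len(q)<5: print(nm,k,len(q));continue
        (cx,cy),(w,h),a=cv2.minAreaRect(q[:,:2].astype(np.float32))
        mu=q[:,:2].mean(0); d=np.linalg.svd(q[:,:2]-mu,full_matrices=0)[2][0]
        print("hook",nm,k,len(q),cx,cy,w,h,a,"pca",np.degrees(np.arctan2(d[1],d[0])),"z",np.median(q[:,2]),"mean",mu, "ymin/max",q[:,:2].min(0),q[:,:2].max(0))
for nm,P,f in(("top",T["p"],1),):
    c=P[130:260,170:430,::-1]; cv2.imwrite("pics/crop.png",cv2.resize(c,None,fx=3,fy=3,interpolation=cv2.INTER_CUBIC))
```

```text
table z 0.0075238456037789656
A top lid 419 ctr 0.5126 0.3526 size 0.083 0.11 ang 2.4 pca -168.9 z 0.0826 col 
A top bar 97 ctr 0.5125 0.3535 size 0.011 0.111 ang 1.5 pca 91.0 z 0.1443 col 
A side lid 228 ctr 0.509 0.3492 size 0.085 0.133 ang 1.8 pca -92.3 z 0.085 col 
A side bar 64 ctr 0.5103 0.3454 size 0.013 0.124 ang 2.1 pca -87.1 z 0.1457 col 
B top lid 408 ctr 0.5529 0.1578 size 0.084 0.103 ang 25.2 pca -179.2 z 0.0832 col 
B top bar 95 ctr 0.5527 0.1574 size 0.013 0.111 ang 23.4 pca 114.5 z 0.1445 col 
B side lid 316 ctr 0.5496 0.1541 size 0.088 0.12 ang 24.3 pca -76.2 z 0.0847 col 
B side bar 99 ctr 0.5521 0.1508 size 0.018 0.115 ang 23.9 pca -64.3 z 0.1445 col 
C top lid 411 ctr 0.4706 -0.0427 size 0.084 0.084 ang 84.1 pca 170.8 z 0.0833 col 
C top bar 91 ctr 0.47 -0.0419 size 0.11 0.011 ang 83.7 pca 84.0 z 0.1441 col 
C side lid 370 ctr 0.4681 -0.049 size 0.117 0.084 ang 84.2 pca -95.0 z 0.085 col 
C side bar 90 ctr 0.4686 -0.0444 size 0.121 0.013 ang 83.7 pca -95.0 z 0.1454 col 
hook top bar 93 0.6538662910461426 -0.23678329586982727 0.13254143297672272 0.00987519696354866
[... 1233 characters left out ...]
1913565695285797 0.28040099143981934 54.70467758178711 pca 144.5567481015709 z 0.12523413658546534 mean [ 0.68109755 -0.21936847] ymin/max [ 0.48845333 -0.25164184] [ 0.72444195 -0.07844392]
hook side posttop 24 0.7153224945068359 -0.2396378219127655 0.021085815504193306 0.01208123005926609 88.1141357421875 pca -102.72512860718912 z 0.27924044123461905 mean [ 0.71550044 -0.24095682] ymin/max [ 0.70896247 -0.25006741] [ 0.72135651 -0.22910502]
hook side base 1647 0.6250745058059692 -0.22495652735233307 0.34864288568496704 0.449131041765213 89.88590240478516 pca 163.51985599584262 z 0.011998053589583613 mean [ 0.66824608 -0.22667577] ymin/max [ 0.40052851 -0.39961006] [ 0.84985551 -0.05063533]
```

View pics/crop.png

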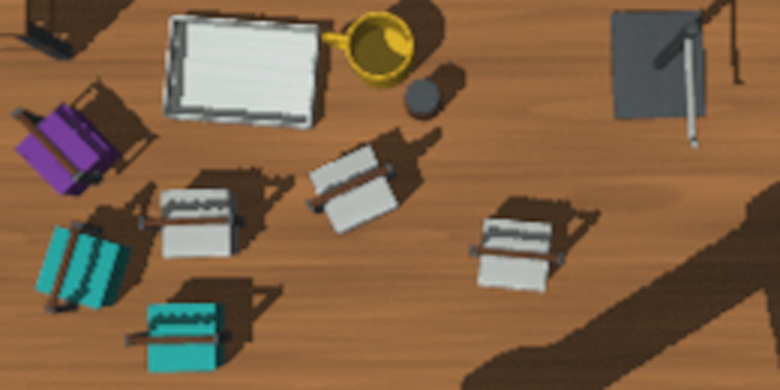

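The crop shows the three steel tins with their crossbars: A at (190,222), B at (350,187) and C at (515,253). The stand's bar runs from (692,32) to (692,143). All heights match the given sizes. Tin C is nearest the hook, so I'll weigh it first, gripping its bar shallowly at the centre.

send_rows(targets=[[1,0.025,0.038,0,0.094],[1,0.025,0.038,0,0.094],[1,0.025,0.038,0,0.094],[1,0.025,0.038,0,0.094],[1,0.025,0.038,0,0.094]], grip_force=40)

```text
time: 0.6
tool_pos: [0.2995, -0.3036, 0.2265]
tool_rot: [-3.141, -0.0, 0.811]
contact_force: [0.7, 0.1, 0.1]
opening: 0.0917
grip_force: 0.0
```

send_rows(targets=[[1,0.025,0.038,0,0.094],[1,0.025,0.038,0,0.094],[1,0.025,0.038,0,0.094],[1,0.025,0.038,0,0.094],[1,0.025,0.038,0,0.094]])

```text
time: 1.1
tool_pos: [0.4246, -0.1135, 0.2267]
tool_rot: [-3.142, 0.0, 1.282]
contact_force: [0.5, -0.4, 0.4]
opening: 0.0922
grip_force: 0.0
```

send_rows(targets=[[1,0.022,0.036,0,0.094],[1,0.022,0.036,0,0.094],[1,0,0,0,0],[1,0,0,0,0]])

```text
time: 1.5
tool_pos: [0.4678, -0.0426, 0.2263]
tool_rot: [-3.14, 0.0, 1.468]
contact_force: [-0.5, 0.5, -0.2]
opening: 0.0917
grip_force: 0.0
```

send_rows(targets=[[0.5,0.0015,0,-0.03,0],[0.5,0,0,-0.03,0],[0.5,0,0,-0.02,0],[0.5,0,0,-0.009,0],[0.5,0,0,0,0]], grip_force=15)

```text
time: 2.0
tool_pos: [0.4686, -0.0442, 0.137]
tool_rot: [-3.139, -0.0, 1.464]
contact_force: [0.1, -0.1, 0.6]
opening: 0.0562
grip_force: 0.0
```

send_rows(targets=[[0.3,0,0,0,0],[0.1,0,0,0,0],[0,0,0,0,0],[0,0,0,0,0],[0,0,0,0,0]])

```text
time: 2.5
tool_pos: [0.4696, -0.0433, 0.1381]
tool_rot: [3.141, 0.0, 1.466]
contact_force: [-0.8, -0.3, -0.3]
opening: 0.0165
grip_force: 0.0
```

send_rows(targets=[[0,0,0,0,0],[0,0,0,0,0],[0,0,0,0,0]], grip_force=50)

```text
time: 2.8
tool_pos: [0.4698, -0.0434, 0.1379]
tool_rot: [3.141, 0.0, 1.466]
contact_force: [0.7, -0.1, 0.4]
opening: 0.0091
grip_force: 50.0
```

Gripped. Opening 9.1 mm is close to the bar's 10 mm. Now a slow 20 mm lift to weigh it.

send_rows(targets=[[0,0,0,0.003,0],[0,0,0,0.004,0],[0,0,0,0.005,0],[0,0,0,0.004,0],[0,0,0,0.004,0]])

```text
time: 3.3
tool_pos: [0.4695, -0.0434, 0.1582]
tool_rot: [3.141, 0.0, 1.466]
contact_force: [0.9, -0.7, -2.5]
opening: 0.0092
grip_force: 50.0
```

send_rows(targets=[[0,0,0,0,0],[0,0,0,0,0],[0,0,0,0,0],[0,0,0,0,0]])

```text
time: 3.7
tool_pos: [0.4694, -0.0433, 0.1576]
tool_rot: [-3.141, -0.0, 1.466]
contact_force: [-0.7, 0.3, -2.2]
opening: 0.0094
grip_force: 50.0
```

send_rows(targets=[[0,0,0,0,0]])

```text
time: 3.8
tool_pos: [0.4694, -0.0433, 0.1576]
tool_rot: [-3.141, -0.0, 1.466]
contact_force: [0.2, -0.3, -2.6]
opening: 0.009
grip_force: 50.0
```

C weighs about 2.45 N (0.25 kg), so it is light. I'll set it back and go to B.

send_rows(targets=[[0,0,0,-0.005,0],[0,0,0,-0.005,0],[0,0,0,-0.004,0],[0,0,0,-0.003,0],[0,0,0,-0.003,0]])

```text
time: 4.3
tool_pos: [0.4699, -0.0434, 0.1377]
tool_rot: [3.141, -0.0, 1.466]
contact_force: [3.2, 2.4, 17.7]
opening: 0.0092
grip_force: 50.0
```

send_rows(targets=[[0,0,0,0,0],[0,0,0,0,0]], grip_force=10)

```text
time: 4.5
tool_pos: [0.4694, -0.0434, 0.1377]
tool_rot: [-3.141, 0.0, 1.466]
contact_force: [0.2, 1.0, -2.1]
opening: 0.01
grip_force: 10.0
```

send_rows(targets=[[0.2,0,0,0,0],[0.4,0,0,0,0],[0.5,0,0,0,0],[0.5,0,0,0.03,0],[0.5,0,0,0.04,0]])

```text
time: 5.0
tool_pos: [0.4683, -0.0431, 0.2072]
tool_rot: [-3.137, -0.001, 1.466]
contact_force: [0.3, -0.4, 0.4]
opening: 0.0442
grip_force: 0.0
```

send_rows(targets=[[0.5,0.0166,0.0395,0.006,0.106],[0.5,0.0166,0.0395,0,0.106],[0.5,0.0166,0.0395,0,0.106],[0.5,0.0166,0.0395,0,0.106],[0.5,0.0166,0.0395,0,0.105]])

```text
time: 5.5
tool_pos: [0.553, 0.1558, 0.214]
tool_rot: [3.141, 0.0, 1.999]
contact_force: [0.3, -0.6, 0.1]
opening: 0.0456
grip_force: 0.0
```

send_rows(targets=[[0.5,0,0,0,0],[0.5,0,0,0,0]])

```text
time: 5.7
tool_pos: [0.5524, 0.1549, 0.2133]
tool_rot: [-3.141, 0.0, 1.996]
contact_force: [-0.1, -0.9, 1.0]
opening: 0.0455
grip_force: 0.0
```

send_rows(targets=[[0.5,0,0,-0.03,0],[0.5,0,0,-0.025,0],[0.5,0,0,-0.015,0],[0.5,0,0,-0.006,0],[0.3,0,0,0,0]], grip_force=15)

```text
time: 6.2
tool_pos: [0.5521, 0.1531, 0.1374]
tool_rot: [-3.14, -0.0, 1.993]
contact_force: [-0.3, -0.4, 0.1]
opening: 0.0419
grip_force: 0.0
```

send_rows(targets=[[0.1,0,0,0,0],[0,0,0,0,0],[0,0,0,0,0],[0,0,0,0,0],[0,0,0,0,0]])

```text
time: 6.7
tool_pos: [0.553, 0.1541, 0.1382]
tool_rot: [3.14, 0.001, 1.995]
contact_force: [0.8, -1.2, 1.0]
opening: 0.0098
grip_force: 15.0
```

send_rows(targets=[[0,0,0,0,0],[0,0,0,0,0],[0,0,0,0,0]], grip_force=50)

```text
time: 7.0
tool_pos: [0.553, 0.1541, 0.1382]
tool_rot: [3.14, 0.001, 1.995]
contact_force: [0.9, -0.7, 3.3]
opening: 0.0091
grip_force: 50.0
```

send_rows(targets=[[0,0,0,0.003,0],[0,0,0,0.004,0],[0,0,0,0.005,0],[0,0,0,0.004,0],[0,0,0,0.004,0]])

```text
time: 7.5
tool_pos: [0.5523, 0.1542, 0.1579]
tool_rot: [-3.141, -0.0, 1.995]
contact_force: [0.6, 0.1, -6.3]
opening: 0.009
grip_force: 50.0
```

send_rows(targets=[[0,0,0,0,0],[0,0,0,0,0],[0,0,0,0,0],[0,0,0,0,0]])

```text
time: 7.9
tool_pos: [0.5524, 0.1541, 0.1575]
tool_rot: [-3.141, -0.0, 1.995]
contact_force: [0.5, -0.7, -7.0]
opening: 0.0094
grip_force: 50.0
```

send_rows(targets=[[0,0,0,0,0]])

```text
time: 8.0
tool_pos: [0.5524, 0.1541, 0.1576]
tool_rot: [-3.141, -0.0, 1.995]
contact_force: [-0.4, -0.3, -6.5]
opening: 0.0093
grip_force: 50.0
```

B weighs about 6.6 N (0.67 kg), so it is the heavy one. I'll lift it high and move it in front of the hook's tip.

send_rows(targets=[[0,0,0,0.015,0],[0,0,0,0.025,0],[0,0,0,0.03,0],[0,0,0,0.03,0],[0,0,0,0.03,0]], grip_force=58)

```text
time: 8.5
tool_pos: [0.5523, 0.1541, 0.2888]
tool_rot: [-3.141, -0.0, 1.995]
contact_force: [0.5, -0.2, -6.2]
opening: 0.0092
grip_force: 58.0
```

send_rows(targets=[[0,0,0,0.025,0],[0,0,0,0.017,0],[0,0,-0.005,0,0],[0,-0.001,-0.012,0,-0.01],[0,-0.003,-0.02,0,-0.02]])

```text
time: 9.0
tool_pos: [0.5478, 0.1167, 0.3277]
tool_rot: [-3.138, -0.001, 1.965]
contact_force: [-0.0, -0.1, -6.7]
opening: 0.0091
grip_force: 58.0
```

send_rows(targets=[[0,-0.004,-0.03,0,-0.03],[0,-0.004,-0.03,0,-0.03],[0,-0.004,-0.03,0,-0.03],[0,-0.004,-0.03,0,-0.03],[0,-0.004,-0.03,0,-0.03]])

```text
time: 9.5
tool_pos: [0.5272, -0.0348, 0.3278]
tool_rot: [-3.138, -0.001, 1.812]
contact_force: [0.1, -0.3, -6.6]
opening: 0.009
grip_force: 58.0
```

send_rows(targets=[[0,-0.004,-0.03,0,-0.03],[0,-0.004,-0.03,0,-0.03],[0,-0.004,-0.03,0,-0.03],[0,-0.004,-0.03,0,-0.03],[0,-0.004,-0.03,0,-0.03]])

```text
time: 10.0
tool_pos: [0.507, -0.1846, 0.3278]
tool_rot: [-3.139, -0.001, 1.662]
contact_force: [-0.2, 0.3, -5.9]
opening: 0.0088
grip_force: 58.0
```

send_rows(targets=[[0,-0.003,-0.025,0,-0.03],[0,-0.003,-0.018,0,-0.02],[0,-0.002,-0.01,0,-0.015],[0,0,-0.004,0,0],[0,0,0,0,0]])

```text
time: 10.5
tool_pos: [0.5002, -0.2399, 0.329]
tool_rot: [-3.141, -0.001, 1.599]
contact_force: [0.9, 0.5, -6.4]
opening: 0.0087
grip_force: 58.0
```

send_rows(targets=[[0,0,0,-0.01,0],[0,0,0,-0.017,0],[0,0,0,-0.013,0],[0,0,0,-0.007,0],[0,0,0,0,0]])

```text
time: 11.0
tool_pos: [0.5002, -0.2388, 0.2814]
tool_rot: [-3.14, -0.002, 1.601]
contact_force: [0.1, 0.1, -5.9]
opening: 0.0089
grip_force: 58.0
```

send_rows(targets=[[0,0,0,0,0],[0,0,0,0,0]])

```text
time: 11.2
tool_pos: [0.5009, -0.2399, 0.2835]
tool_rot: [3.14, 0.001, 1.6]
contact_force: [0.5, -1.1, -6.2]
opening: 0.0093
grip_force: 58.0
```

Run:
```python
from h import *
for n in("top","side"):
    p,d=read_camera(n); np.savez(f"{n}1.npz",p=p,d=d)
    if n=="side": cv2.imwrite("pics/s1.png",cv2.resize(p[150:320,220:460,::-1],None,fx=3,fy=3))
    P=pts(n,d); m=(P[...,0]>.55)&(P[...,0]<.71)&(P[...,1]>-.27)&(P[...,1]<-.21)&(abs(P[...,2]-.25)<.02)
    q=P[m]
    for lo in(.575,.6,.63,.66,.69):
        s=q[(q[:,0]>lo)&(q[:,0]<lo+.03)]; print(n,lo,len(s),s.mean(0).round(4) if len(s) else "")
    print("xmin",q[:,0].min() if len(q) else None)
print({k:observe()[k] for k in("tool_pos","tool_rot","contact_force","torque")})
```

```text
top 0.575 0 
top 0.6 10 [ 0.6196 -0.2377  0.2498]
top 0.63 22 [ 0.6452 -0.2374  0.2485]
top 0.66 22 [ 0.6728 -0.2364  0.249 ]
top 0.69 13 [ 0.7007 -0.2357  0.2504]
xmin 0.6126654006971448
side 0.575 25 [ 0.5938 -0.2437  0.2564]
side 0.6 27 [ 0.6139 -0.2426  0.25  ]
side 0.63 27 [ 0.6451 -0.2419  0.2502]
side 0.66 26 [ 0.6748 -0.2414  0.2502]
side 0.69 25 [ 0.7019 -0.2403  0.25  ]
xmin 0.5843404906448304
{'tool_pos': array([ 0.5007486 , -0.23992317,  0.28340887]), 'tool_rot': array([3.14044702e+00, 7.39193436e-04, 1.59988058e+00]), 'contact_force': array([ 0.13314029,  0.37402952, -6.68329198]), 'torque': array([-0.01075194, -0.12814245,  0.06040777])}
```

View pics/s1.png

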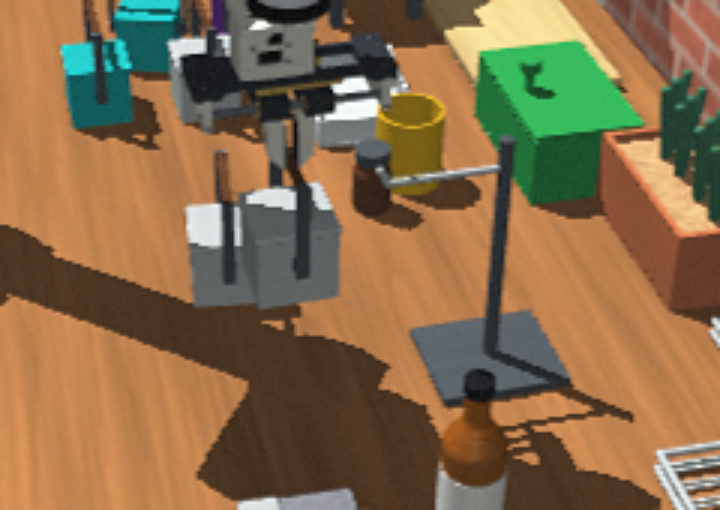

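The side view shows the held tin upright at about (290,250), in front of the hook's tip at (380,170). The window clears the tip by about 14 mm above and below. I'll feed it in along +x.

send_rows(targets=[[0,0.006,0,0,0],[0,0.01,0,0,0],[0,0.015,0,0,0],[0,0.015,0,0,0],[0,0.015,0,0,0]])

```text
time: 11.8
tool_pos: [0.563, -0.2398, 0.2826]
tool_rot: [3.141, 0.0, 1.6]
contact_force: [0.1, -0.7, -6.9]
opening: 0.0093
grip_force: 58.0
```

send_rows(targets=[[0,0.015,0,0,0],[0,0.015,0,0,0],[0,0.014,0,0,0],[0,0.012,0,0,0],[0,0.007,0,0,0]])

```text
time: 12.3
tool_pos: [0.6261, -0.2395, 0.282]
tool_rot: [3.141, -0.0, 1.6]
contact_force: [0.2, 0.1, -5.9]
opening: 0.0093
grip_force: 58.0
```

send_rows(targets=[[0,0.0025,0,0,0],[0,0,0,0,0],[0,0,0,-0.006,0],[0,0,0,-0.007,0],[0,0,0,-0.006,0]])

```text
time: 12.8
tool_pos: [0.6265, -0.2398, 0.2629]
tool_rot: [-3.141, -0.0, 1.6]
contact_force: [0.5, 0.4, -6.6]
opening: 0.0089
grip_force: 58.0
```

send_rows(targets=[[0,0,0,-0.003,0],[0,0,0,-0.002,0],[0,0,0,0,0],[0,0,0,0,0]])

```text
time: 13.2
tool_pos: [0.6271, -0.2399, 0.259]
tool_rot: [3.141, 0.0, 1.6]
contact_force: [-0.5, -0.8, -6.0]
opening: 0.0088
grip_force: 58.0
```

Run:
```python
from h import *
for n in("top","side"):
    p,d=read_camera(n); np.savez(f"{n}2.npz",p=p,d=d)
    if n=="side": cv2.imwrite("pics/s2.png",cv2.resize(p[140:290,310:460,::-1],None,fx=4,fy=4))
print({k:observe()[k].round(4) for k in("tool_pos","tool_rot","contact_force","torque")})
```

```text
{'tool_pos': array([ 0.6271, -0.2399,  0.2591]), 'tool_rot': array([3.1409e+00, 3.0000e-04, 1.5998e+00]), 'contact_force': array([-0.3375,  0.0551, -5.1268]), 'torque': array([-0.092 , -0.0697,  0.0039])}
```

View pics/s2.png

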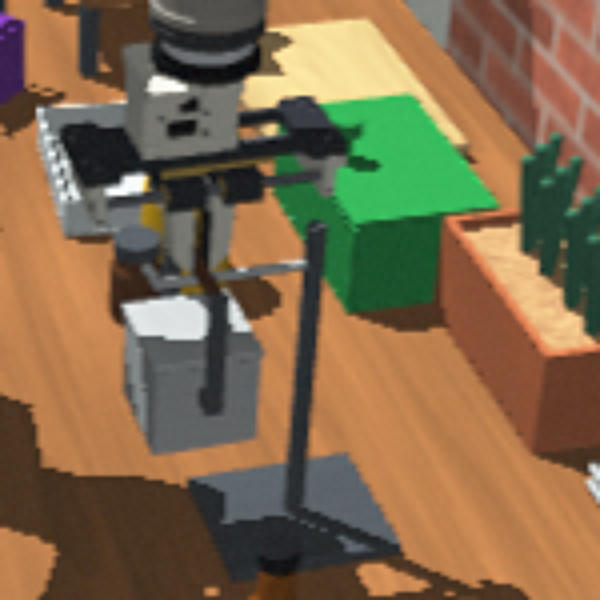

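The side view shows the crossbar just above the hook's bar, between the tip (155,275) and the post (310,265). I'll lower it in small steps until the hook takes the load.

send_rows(targets=[[0,0,0,-0.002,0],[0,0,0,-0.001,0],[0,0,0,0,0]])

```text
time: 13.6
tool_pos: [0.6269, -0.2398, 0.2555]
tool_rot: [-3.141, -0.0, 1.6]
contact_force: [-0.7, -0.6, -5.6]
opening: 0.0092
grip_force: 58.0
```

send_rows(targets=[[0,0,0,-0.001,0],[0,0,0,0,0]])

```text
time: 13.8
tool_pos: [0.627, -0.2398, 0.2546]
tool_rot: [-3.142, -0.0, 1.6]
contact_force: [0.6, 0.1, -7.1]
opening: 0.0092
grip_force: 58.0
```

send_rows(targets=[[0,0,0,-0.001,0],[0,0,0,0,0]])

```text
time: 14.0
tool_pos: [0.627, -0.2398, 0.2536]
tool_rot: [-3.142, -0.0, 1.6]
contact_force: [0.2, 0.3, -6.8]
opening: 0.0086
grip_force: 58.0
```

send_rows(targets=[[0,0,0,-0.001,0],[0,0,0,0,0]])

```text
time: 14.2
tool_pos: [0.6271, -0.2399, 0.2532]
tool_rot: [3.141, 0.0, 1.6]
contact_force: [-0.6, 0.1, -3.3]
opening: 0.0088
grip_force: 58.0
```

send_rows(targets=[[0,0,0,-0.0005,0],[0,0,0,0,0]])

```text
time: 14.4
tool_pos: [0.6271, -0.2399, 0.253]
tool_rot: [3.141, 0.001, 1.6]
contact_force: [-1.5, 0.4, -1.3]
opening: 0.009
grip_force: 58.0
```

The hook has taken the load. I'll reduce the grip, open slightly and rise.

send_rows(targets=[[0,0,0,-0.0003,0],[0,0,0,0,0]], grip_force=10)

```text
time: 14.6
tool_pos: [0.6273, -0.2399, 0.2529]
tool_rot: [3.14, 0.001, 1.6]
contact_force: [-1.0, -0.2, 2.9]
opening: 0.0097
grip_force: 10.0
```

send_rows(targets=[[0.12,0,0,0,0],[0.16,0,0,0,0],[0.18,0,0,0,0]], grip_force=3)

```text
time: 14.9
tool_pos: [0.6271, -0.2399, 0.2519]
tool_rot: [3.141, 0.0, 1.6]
contact_force: [0.3, -0.0, 0.3]
opening: 0.0157
grip_force: 0.0
```

send_rows(targets=[[0.18,0,0,0.004,0],[0.18,0,0,0.008,0],[0.18,0,0,0.012,0],[0.2,0,0,0.02,0],[0.2,0,0,0.03,0]])

```text
time: 15.4
tool_pos: [0.6266, -0.2396, 0.3263]
tool_rot: [-3.14, -0.001, 1.6]
contact_force: [0.5, -0.7, 0.0]
opening: 0.0185
grip_force: 0.0
```

send_rows(targets=[[0.2,0,0,0.04,0],[0.2,0,0,0.02,0],[0.2,-0.03,0.03,0,0],[0.2,-0.04,0.04,0,0],[0.2,-0.04,0.04,0,0]])

```text
time: 15.9
tool_pos: [0.5252, -0.1383, 0.3865]
tool_rot: [3.141, 0.0, 1.599]
contact_force: [0.5, 1.4, 1.3]
opening: 0.0183
grip_force: 0.0
```

send_rows(targets=[[0.2,-0.04,0.04,0,0],[0.2,-0.03,0.03,0,0],[0.2,0,0,0,0],[0.2,0,0,0,0],[0.2,0,0,0,0]])

```text
time: 16.4
tool_pos: [0.4617, -0.0744, 0.3865]
tool_rot: [3.14, 0.001, 1.599]
contact_force: [0.6, -0.5, 0.8]
opening: 0.0181
grip_force: 0.0
```

Run:
```python
from h import *
T0=np.load("top0.npz")
for n in("top","side"):
    p,d=read_camera(n); np.savez(f"{n}3.npz",p=p,d=d); P=pts(n,d); P0=pts(n,np.load(n+"0.npz")["d"])
    if n=="side": cv2.imwrite("pics/s3.png",cv2.resize(p[120:300,240:460,::-1],None,fx=3.4,fy=3.4))
    for k,(x,y) in dict(A=(.511,.35),C=(.469,-.043)).items():
        for Q in(P0,P):
            q=Q[(np.hypot(Q[...,0]-x,Q[...,1]-y)<.075)&(Q[...,2]>.128)&(Q[...,2]<.155)]
            print(n,k,len(q), [np.round(v,4) for v in cv2.minAreaRect(q[:,:2].astype(np.float32))] if len(q)>5 else "")
    q=P[(abs(P[...,0]-.627)<.06)&(abs(P[...,1]+.24)<.075)]
    for k,lo,hi in(("lid",.185,.215),("bar",.252,.275)):
        s=q[(q[:,2]>lo)&(q[:,2]<hi)]; print("B",n,k,len(s),s.mean(0).round(4) if len(s) else "")
import time
print({k:observe()[k] for k in("tool_pos","contact_force","time")})
```

```text
top A 97 [array([0.5125, 0.3535]), array([0.0115, 0.1113]), np.float64(1.5426)]
top A 98 [array([0.5123, 0.3537]), array([0.0114, 0.1114]), np.float64(1.837)]
top C 91 [array([ 0.47  , -0.0419]), array([0.1096, 0.0114]), np.float64(83.7172)]
top C 24 [array([ 0.4755, -0.0006]), array([0.0253, 0.0108]), np.float64(89.4789)]
B top lid 466 [ 0.6253 -0.2361  0.1975]
B top bar 125 [ 0.627  -0.237   0.2586]
side A 64 [array([0.5103, 0.3454]), array([0.0132, 0.1238]), np.float64(2.0669)]
side A 60 [array([0.5109, 0.3509]), array([0.0127, 0.126 ]), np.float64(1.6288)]
side C 90 [array([ 0.4686, -0.0444]), array([0.1206, 0.0135]), np.float64(83.6726)]
side C 92 [array([ 0.4683, -0.047 ]), array([0.1168, 0.0134]), np.float64(83.5298)]
B side lid 532 [ 0.6205 -0.2501  0.1986]
B side bar 145 [ 0.6239 -0.2444  0.2595]
{'tool_pos': array([ 0.4617596 , -0.07463568,  0.38574167]), 'contact_force': array([ 0.31525781, -0.23008087, -0.30808446]), 'time': 16.5}
```

View pics/s3.png

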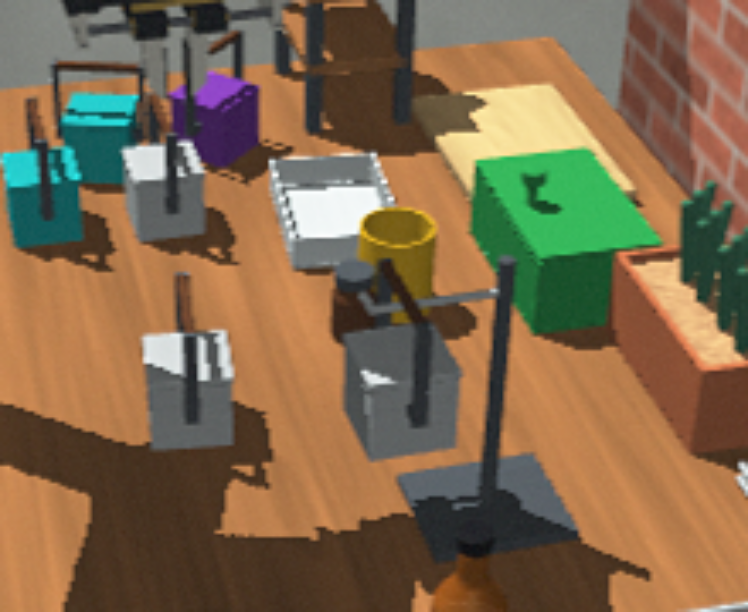

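The side view shows B hanging on the hook at (400,380). Tin C is at (188,390) and tin A at (165,190), both where they stood. I'll wait for any swing to die out, then check that B is still.

send_rows(targets=[[0.2,-0.02,0.03,0,0],[0.2,0,0.03,0,0],[0.2,0,0,0,0],[0.2,0,0,0,0],[0.2,0,0,0,0]])

```text
time: 17.0
tool_pos: [0.4415, -0.0147, 0.3856]
tool_rot: [-3.141, 0.0, 1.599]
contact_force: [0.3, -0.5, 0.5]
opening: 0.0182
grip_force: 0.0
```

send_rows(targets=[[0.2,0,0,0,0],[0.2,0,0,0,0],[0.2,0,0,0,0],[0.2,0,0,0,0],[0.2,0,0,0,0]])

```text
time: 17.5
tool_pos: [0.441, -0.0139, 0.386]
tool_rot: [3.141, 0.0, 1.6]
contact_force: [0.3, 0.1, -0.1]
opening: 0.0184
grip_force: 0.0
```

send_rows(targets=[[0.2,0,0,0,0],[0.2,0,0,0,0],[0.2,0,0,0,0],[0.2,0,0,0,0],[0.2,0,0,0,0]])

```text
time: 18.0
tool_pos: [0.4409, -0.0137, 0.386]
tool_rot: [3.141, 0.0, 1.6]
contact_force: [0.6, 0.3, -0.2]
opening: 0.0181
grip_force: 0.0
```

send_rows(targets=[[0.2,0,0,0,0],[0.2,0,0,0,0],[0.2,0,0,0,0],[0.2,0,0,0,0],[0.2,0,0,0,0]])

```text
time: 18.5
tool_pos: [0.4409, -0.0138, 0.386]
tool_rot: [3.141, 0.0, 1.6]
contact_force: [0.2, 0.5, 0.1]
opening: 0.0185
grip_force: 0.0
```

Run:
```python
from h import *
for i in range(10):
    p,d=read_camera("side"); P=pts("side",d)
    q=P[(abs(P[...,0]-.627)<.07)&(abs(P[...,1]+.24)<.09)]
    s=q[(q[:,2]>.185)&(q[:,2]<.215)];b=q[(q[:,2]>.12)&(q[:,2]<.18)]
    print(len(s),s.mean(0).round(4),len(b),b.mean(0).round(4))
```

```text
531 [ 0.6206 -0.2501  0.1988] 532 [ 0.6163 -0.2724  0.1507]
531 [ 0.6202 -0.2498  0.1986] 533 [ 0.6168 -0.2723  0.1509]
530 [ 0.6204 -0.2498  0.1984] 530 [ 0.6167 -0.2719  0.1502]
531 [ 0.6207 -0.2499  0.1986] 534 [ 0.6167 -0.2721  0.1503]
532 [ 0.6205 -0.2501  0.1987] 537 [ 0.6159 -0.2717  0.1506]
529 [ 0.6202 -0.2496  0.1986] 535 [ 0.6162 -0.2719  0.1502]
526 [ 0.6202 -0.2495  0.1986] 520 [ 0.6167 -0.2723  0.1505]
537 [ 0.6204 -0.2502  0.1986] 527 [ 0.6166 -0.2721  0.1505]
532 [ 0.6206 -0.2498  0.1987] 533 [ 0.6169 -0.2724  0.1504]
532 [ 0.6204 -0.2499  0.1986] 532 [ 0.6162 -0.2719  0.1504]
```

It hangs still.

```bash
python3 -c "
from cell import hand_in; print(hand_in())"
```

```text
the job is handed in; nothing more can be done
None
```

The heavy tin (tin B by my own labels, the middle of the three, about 0.67 kg) hangs still on the hook; the light tin I lifted is back where it stood, the third was never touched, and the job was handed in at about 19 s.

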